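# Cover the mixing tin and couple the drive key

## Task

Get the empty mixing tin ready for stirring: lift the blue stirrer cover off its parking ring and set it on the tin's rim so that it sits fully down and level, and let go of it. Then take the orange-handled drive key from its holder, turn it until its cross foot meshes with the cross socket in the middle of the cover, slide it fully home until its shoulder sits on the socket, and finish still gripping the handle and pressing the key down firmly (about 10 N). Leave the orange box, the tape roll and the jar where they are.

Things in the scene. Friction and masses are not known exactly. Their poses are not given: they have to be found in the camera images.
- tin: Open empty steel tin with a red band, 110 mm outer diameter, 104 mm bore, clamped (fixed) on a grey base 150 x 150 x 15 mm. Origin: centre of the base's underside, on the counter; the flat rim lies 105 mm above it. z up.
- parking_ring: Fixed wooden ring standing on the counter, 112 mm outer diameter, 104 mm bore, 50 mm high, on which the cover is parked at the start. Origin: centre of its underside.
- key_holder: Fixed grey block 80 x 80 x 45 mm with a 28 mm round hole, 35 mm deep, in its top; at the start the key stands upright in it, its shoulder resting on the top. Origin: centre of the underside.
- cover: Loose blue cover, 0.29 to 0.5 kg. Plate 118 mm diameter, 4 mm thick; below it a tapered plug (98 mm diameter, 86 mm at its foot, 10 mm deep) that fits the tin's mouth, and paddles (66 mm diameter, to 45 mm below). On top a central round collar to lift it by, 47 mm diameter, 4 to 36 mm above the origin. Origin: centre of the plate's underside, which rests on the rim; z up.
- socket (a point): Centre of the socket mouth, on the cover's axis, 39 mm above its origin: flat top of a yellow rotor, 3 mm proud of the collar, that turns stiffly in it (0.1 N m) and starts at any angle. A plus-shaped slot with black floor, arms along this point's x and y axes, each 12 mm wide, 28 mm end to end, 29 mm deep. z up. Any quarter turn fits.
- key: Loose upright key, 0.13 to 0.25 kg, 92 mm long. Steel cross foot 22 mm long: bars along its x and y axes, 22 mm end to end, 8 mm wide, lower edges rounded at 4 mm radius. Round steel shoulder 36 mm diameter, 22 to 27 mm up. Orange handle 22 x 22 mm square, 27 to 92 mm up, flats facing x and y. Origin: bottom centre of the foot; z up.
- key_shoulder (a point): Centre of the underside of the key's shoulder, 22 mm above the key's origin. When the key is home this point coincides with socket.
- rivet_box: Orange carton with a white band, 70 x 100 x 50 mm, loose bystander. Origin: centre of the underside.
- tape_roll: Roll of clear tape lying flat, 90 mm outer diameter, 40 mm high, loose bystander. Origin: centre of the underside.
- filler_jar: White jar with red cap, 60 mm diameter, 80 mm high, loose bystander. Origin: centre of the underside.

How it is judged:
On the way, in this order (a step that is already met when the one before it is completed fails the run):
1. the cover sits fully down and level on the tin's rim, let go of (z of cover in the frame of tin between 0.102 and 0.108 m and horizontal distance between cover and tin below 0.005 m and angle between cover's own z axis and vertical below 0.04 rad and contact force between the fingers and cover below 0.1 N), for 0.2 s.
2. the key is meshed and home in the socket (z of key_shoulder in the frame of socket below 0.003 m and horizontal distance between key_shoulder and socket below 0.004 m), for 0.2 s.
At the end, for the whole second after the job is handed in: Cover down on the rim within 3 mm, centred within 5 mm, level within 0.04 rad, not touched by the fingers; key shoulder on the socket within 3 mm in height, 4 mm sideways, key upright within 0.08 rad, at rest, gripped by the handle's sides and pressed onto the cover with over 4 N (all of step 1 and all of step 2 and z of key_shoulder in the frame of socket above -0.004 m and angle between key's own z axis and vertical below 0.08 rad and contact force between key and cover above 4 N and contact force between the fingers and key above 2 N and z of the grasp point in the frame of key below 0.096 m and linear speed of key below 0.02 m/s); the arm keeps its last pose, push and grip.
It fails at once if the orange box is disturbed (distance of rivet_box from where it was at the start of the episode above 0.02 m).
It fails at once if the tape roll is disturbed (distance of tape_roll from where it was at the start of the episode above 0.02 m).
It fails at once if the jar is disturbed (distance of filler_jar from where it was at the start of the episode above 0.02 m).
It also fails if it takes over 64 s, if anything falls off the work surface, if the arm or the gripper's body presses on something with over 40 N, if the wrist force passes 120 N, or if a joint passes its speed limit or range.

## Robot

A 6-joint arm with a two-finger parallel gripper is mounted at the origin on the work surface. World frame = base frame: x ahead of the robot, y to its left, z up, the work surface at z = 0. Lengths are in m, angles in rad, forces in N, time in s.
With the tool pointing down it reaches from about 0.3 to 0.875 m from the base axis. Payload 6.4 kg.
Tool frame: the origin (TCP) lies between the finger pads; the fingertips stand 25 mm ahead of it and the grasp point (between the pads) lies 6 mm ahead of it; y points along the fingers, x is the direction in which the jaws open and shut, and the axes are right-handed (so a half turn about y gives the same grasp; the last joint's range is limited). The gripper opens to 85 mm and grips with 20 to 120 N. Pads are 22 mm wide; open, the fingers measure 114 mm over their backs; the gripper's body (76 mm by 85 mm) begins 54 mm behind the grasp point. The pads swing forward as they close: fully open they stand 13 mm farther back than shut.
Start: joints at [1.033, 0.181, 1.607, -0, 1.354, -0.206], TCP at [0.187, 0.544, 0.256] pointing down, gripper open.
Joint ranges: [-2.99, 2.99], [-0.89, 2.07], [0.3, 2.58], [-1.14, 4.28], [0, 2.63], [-3.12, 3.12]. Speed limits (rad/s): [2.57, 2.57, 3.01, 3.14, 3.14, 3.14].

## Interface

Orientations are given as a unit quaternion [w, x, y, z].
In Python, from bench import ctrl, vision, ticket, find_in, regions_of, pinpoint gives the robot as it stands.
- The arm moves only by the tool apply_moves, never from a script. Its argument "increments" is a list of rows, each an object of numbers: "x", "y", "z": the shift along the tool's x, y, z in cm; "ax", "ay", "az": the turn, a rotation vector about the tool's x, y, z in rad; "grip": the closure, from 0 (fully open) to 1 (shut). A call has 1 to 12 rows; each row is the pose to reach, as a shift and turn from the pose measured when the call began, along the tool's axes at that moment; what a row does not reach only later rows make up. A row lasts 1/8 s, in which the tool goes at most 62.5 mm and 10.7 degrees, less where a joint would pass 70% of its speed; a pose out of reach is approached as far as the arm can. A call with a gripper value outside its range is refused whole. The fingers move at their own pace and stop on an object; the grip force is fixed at half the most. Time passes only in rows, so rows that repeat a pose let the fingers close. It gives the time, the measured TCP pose, the force and the opening at its end, in the units of the state.
- ctrl.get_obs(): the state, without advancing time (a new reading comes with each control period).
- vision.camera(name): name is "side" or "top" or "wrist"; returns the picture (480x640x3 uint8, red, green, blue); there is no depth.
- vision.camera_params(name): a dict with "intrinsics" (3x3 intrinsics, pixels), "R" (3x3) and "t" (3): a world point X has camera coordinates R X + t. Camera axes: x right, y down, z forward; pixel columns grow to the right and rows downward; lengths in m; the calibration is good to about 2 mm. A picture is of the moment at which its call begins: read the wrist's pose just before it. camera_params takes no time and is no camera call; for the wrist camera it gives the pose at the moment of the call.
- ticket.hand_in(): hands the job in, once; it reports no verdict.
Trained networks look in the newest picture that a camera, given by its name, has taken for a name from the list of things; names that differ only in an ending like _2 or _b are one class to them, and where a whole thing is asked for, a point or a joint stands for the part that bears it (a point fixed in the world has none). Each returns a list of dicts, best first, with "p" (0 to 1); they miss things now and then, are a little off and sometimes report something else, mostly with a low value. They report only what shows in the picture. A call takes as long as a camera call.
- find_in(camera, query): "rect" ([centre column, centre row, width, height] in pixels, round what is visible of it).
- regions_of(camera, query): "mask" (480x640 bool, what is visible of it) and "rect" ([centre column, centre row, width, height] in pixels, round what is visible of it).
- pinpoint(camera, query): "xy" ([column, row] in pixels: a listed point, or the origin of a listed thing).
The state is a dict: "time_s": time; "q": joint angles; "dq": joint speeds; "joint_efforts": joint torques, N m; "eef_pos": TCP position; "eef_rot": TCP orientation; "wrist_force": force on the tool from outside, world axes, zero at the start; "torque": the same for the moment, N m; "opening": opening from 0.0 (shut) to 1.0 (fully open).
Only numpy, scipy, OpenCV 4.12 (cv2) and the standard library are available. Lean on these libraries where they do the work, as an engineer would, in place of code of your own. Each camera call takes 0.05 s, during which the arm holds its last target.

## Working session

There is one attempt and no reset: what is moved stays moved. The work goes in short steps, Python scripts to look and compute and a tool call to move; the robot and the scene stay as the last step left them, time stands still between calls to the robot, and variables do not carry over. Pictures are saved under pics/ and viewed, and the job is handed in when it is done.

Besides the shell and the picture viewer there is one more tool, called after ">>>" as name(argument=value, ...), one argument or row to a line, values as JSON. apply_moves: Moves the arm, as the interface text tells. Its arguments: {"type":"object","properties":{"increments":{"type":"array","items":{"type":"object","properties":{"x":{"type":"number"},"y":{"type":"number"},"z":{"type":"number"},"ax":{"type":"number"},"ay":{"type":"number"},"az":{"type":"number"},"grip":{"type":"number"}}}}},"required":["increments"]}

```bash
ls; mkdir -p pics
cat > h.py <<'E'
import numpy as np, cv2
from bench import ctrl, vision, ticket, find_in, regions_of, pinpoint
def P(c):
    d=vision.camera_params(c); return np.array(d["intrinsics"]),np.array(d["R"]),np.array(d["t"])
def ray(c,uv,z,p=None):
    K,R,t=p or P(c)
    d=R.T@np.linalg.inv(K)@np.array([uv[0],uv[1],1.]); o=-R.T@t
    return o+d*(z-o[2])/d[2]
def proj(c,X,p=None):
    K,R,t=p or P(c)
    x=K@(R@np.array(X)+t); return x[:2]/x[2]
def pic(c,n):
    im=vision.camera(c); cv2.imwrite(f"pics/{n}.png",im[...,::-1]); return im
E
python3 - <<'E'
from h import *
o=ctrl.get_obs(); print(o["time_s"],o["eef_pos"],o["eef_rot"],o["wrist_force"])
for c in("top","side"):
    pic(c,c+"0"); K,R,t=P(c); print(c,K[0,0],-R.T@t,R[2])
    for q,z in(("tin",0),("parking_ring",0),("key_holder",0),("cover",.05),("socket",.089),("key",.023),("key_shoulder",.045),("rivet_box",0),("tape_roll",0),("filler_jar",0)):
        r=pinpoint(c,q)
        for e in r[:2]: print(c,q,round(e["p"],2),np.round(e["xy"],1),ray(c,e["xy"],z).round(4))
print(ctrl.get_obs()["time_s"])
E
```

```text
pics
0.0 [0.1870089  0.54319415 0.25538433] [-0.57545846  0.57595458  0.40998866 -0.41113645] [-0.22328927 -0.70835167 -0.13106828]
top 522.3493286279879 [ 3.80541996e-01 -5.91375287e-04  1.25470971e+00] [ 0.20210827  0.00489102 -0.97935097]
top tin 0.56 [334.9 303.6] [ 0.4829 -0.0372  0.    ]
top parking_ring 0.65 [456.9 282.7] [ 0.5405 -0.3303  0.    ]
top key_holder 0.85 [200.1 267.7] [0.5614 0.2912 0.    ]
top cover 0.83 [457.4 284.1] [ 0.5309 -0.3183  0.05  ]
top cover 0.19 [460.2 282.4] [ 0.535  -0.3249  0.05  ]
top socket 0.76 [461.5 285.3] [ 0.5236 -0.3171  0.089 ]
top key 0.65 [198.5 259.2] [0.5785 0.2912 0.023 ]
top key_shoulder 0.55 [192.9 266.4] [0.5576 0.2978 0.045 ]
top key_shoulder 0.26 [386.5 204.1] [ 0.7199 -0.1551  0.045 ]
top rivet_box 0.95 [389.8 204. ] [ 0.733  -0.1691  0.    ]
top tape_roll 0.91 [333.3 201.3] [ 0.7364 -0.0285  0.    ]
top filler_jar 0.97 [240.9 209.7] [0.7091 0.2003 0.    ]
side 456.4686224275922 [0.39016884 0.58091524 0.72315366] [ 0.24054897 -0.66693337 -0.70522059]
side tin 0.74 [379.3 281.4] [ 0.479  -0.0417  0.    ]
side parking_ring 0.86 [389.  197.7] [ 0.5274 -0.3159  0.    ]
side key_holder 0.74 [269.3 417.8] [0.5706 0.3022 0.    ]
side key_holder 0.45 [390.7 177.7] [ 0.5436 -0.3984  0.    ]
side cover 0.55 [388.9 177.8] [ 0.537  -0.3287  0.05  ]
side socket 0.44 [391.9 162.7] [ 0.5365 -0.3371  0.089 ]
side key 0.9 [269.2 412.8] [0.5684 0.3038 0.023 ]
side key_shoulder 0.73 [270.5 407.4] [0.5646 0.304  0.045 ]
side rivet_box 0.6 [293.8 214.9] [ 0.7244 -0.1704  0.    ]
side tape_roll 0.67 [269.4 407.1] [0.578  0.2858 0.    ]
side tape_roll 0.66 [260.1 248.1] [ 0.7513 -0.0409  0.    ]
side filler_jar 0.34 [270.6 411.5] [0.5731 0.2919 0.    ]
1.1
```

View pics/top0.png

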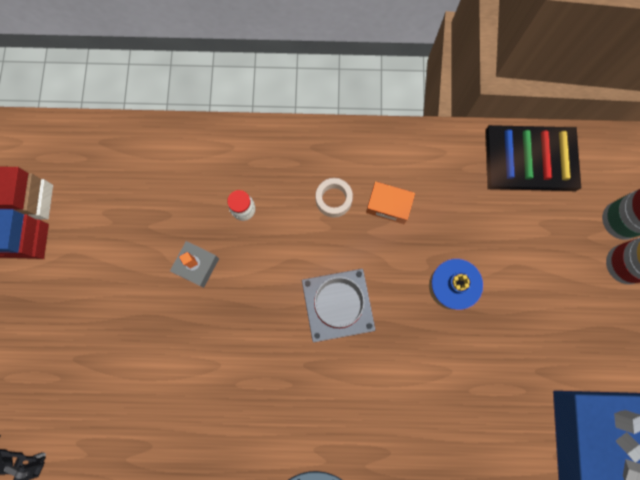

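View pics/side0.png

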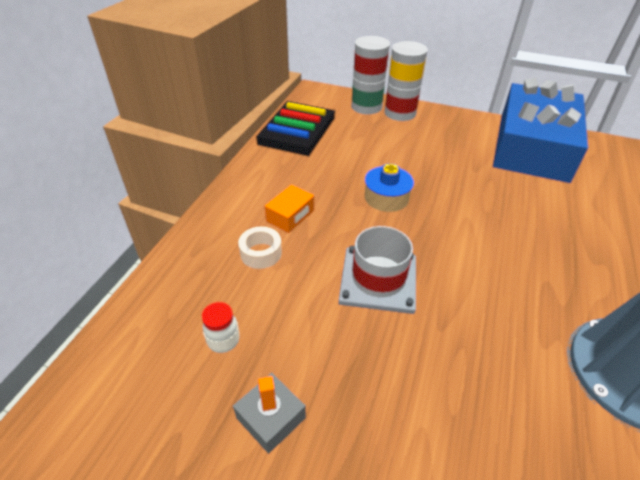

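```bash
cat >> h.py <<'E'
def circ(c,mask,z,Rr,p=None):
    """ellipse fit outline -> fit world circle of known radius at height z"""
    cs,_=cv2.findContours(mask.astype(np.uint8),cv2.RETR_EXTERNAL,cv2.CHAIN_APPROX_NONE)
    k=cv2.convexHull(max(cs,key=cv2.contourArea))[:,0]
    pts=np.array([ray(c,u,z,p)[:2] for u in k])
    from scipy.optimize import least_squares
    s=least_squares(lambda v:np.hypot(*(pts-v[:2]).T)-v[2],[*pts.mean(0),Rr],loss="soft_l1",f_scale=.001)
    return s.x
def Rm(q): 
    from scipy.spatial.transform import Rotation as Ro
    return Ro.from_quat([q[1],q[2],q[3],q[0]]).as_matrix()
E
python3 - <<'E'
from h import *
o=ctrl.get_obs(); R=Rm(o["eef_rot"]); print(R.round(3))
K,Rc,t=P("wrist"); print("wrist",K[0,0],(-Rc.T@t-o["eef_pos"])@R, (Rc@R).round(2))
for c in("top","side"):
    im=cv2.imread(f"pics/{c}0.png"); hsv=cv2.cvtColor(im,cv2.COLOR_BGR2HSV)
    m=cv2.inRange(hsv,(100,120,60),(125,255,255))
    x,y=(457,284) if c=="top" else (389,185)
    w=np.zeros_like(m); cv2.circle(w,(x,y),40,255,-1); m&=w
    print(c,"cover plate",circ(c,m,.054,.059))
    for q,z,r in(("tin",.105,.055),):
        a=regions_of(c,q)
        for e in a[:1]:
            print(c,q,e["p"],e["rect"])
    a=regions_of(c,"parking_ring")
    for e in a[:1]: print(e["p"],e["rect"])
E
python3 - <<'E'
import cv2
a=cv2.imread("pics/top0.png")
b=cv2.imread("pics/side0.png")
import numpy as np
l=[cv2.resize(i[y-45:y+45,x-45:x+45],(270,270),interpolation=cv2.INTER_CUBIC) for i,x,y in((a,338,303),(a,457,284),(a,195,265),(b,383,265),(b,389,185),(b,270,410))]
cv2.imwrite("pics/crop0.png",cv2.resize(np.vstack([np.hstack(l[:3]),np.hstack(l[3:])]),(800,533)))
E
```

```text
[[ 0.326  0.    -0.945]
 [ 0.945  0.     0.326]
 [ 0.    -1.    -0.   ]]
wrist 360.91867446015885 [ 0.00022908 -0.11719751  0.07857311] [[ 1.    0.    0.  ]
 [ 0.   -0.3  -0.95]
 [ 0.    0.95 -0.3 ]]
top cover plate [ 0.5315581  -0.31594448  0.05763291]
top tin 0.57 [337.8, 303.4, 74.4, 67.1]
0.56 [240.9, 206.8, 30.8, 33.1]
side cover plate [ 0.53376447 -0.31275022  0.05732916]
side tin 0.94 [376.8, 270.9, 73.8, 88.1]
0.83 [388.1, 198.3, 45.6, 27.4]
```

View pics/crop0.png

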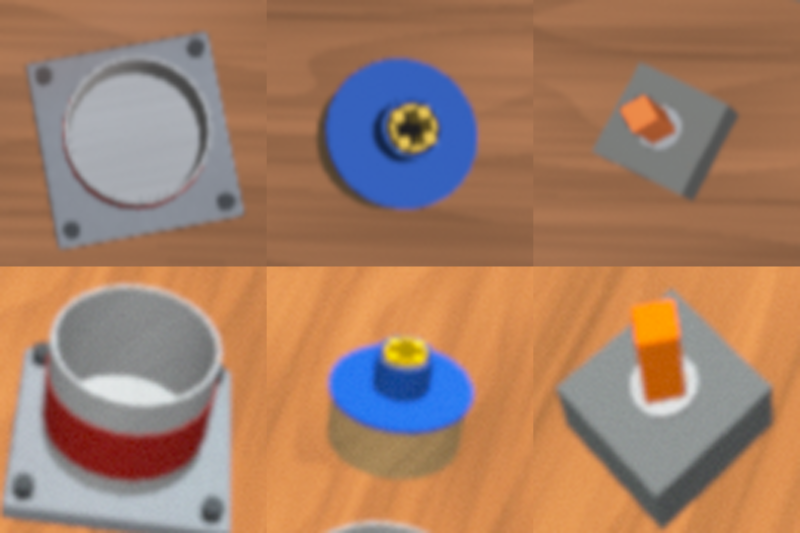

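>>> apply_moves(
  increments=[
    {"x": -45.5, "y": -4.5, "z": -47, "grip": 0},
    {"x": -45.5, "y": -4.5, "z": -47, "grip": 0},
    {"x": -45.5, "y": -4.5, "z": -47, "grip": 0},
    {"x": -45.5, "y": -4.5, "z": -47, "grip": 0},
    {"x": -45.5, "y": -4.5, "z": -47, "grip": 0},
    {"x": -45.5, "y": -4.5, "z": -47, "grip": 0},
    {"x": -45.5, "y": -4.5, "z": -47, "grip": 0},
    {"x": -45.5, "y": -4.5, "z": -47, "grip": 0},
    {"x": -45.5, "y": -4.5, "z": -47, "grip": 0},
    {"x": -45.5, "y": -4.5, "z": -47, "grip": 0},
    {"x": -45.5, "y": -4.5, "z": -47, "grip": 0},
    {"x": -45.5, "y": -4.5, "z": -47, "grip": 0},
  ],
)

```text
invalid input
```

>>> apply_moves(
  increments=[
    {"x": -4.0, "y": -0.4, "z": -4.1, "ax": 0, "ay": 0, "az": 0, "grip": 0},
    {"x": -8.0, "y": -0.8, "z": -8.2, "ax": 0, "ay": 0, "az": 0, "grip": 0},
  ],
)

```text
time_s: 1.55
eef_pos: [0.2389, 0.4403, 0.2641]
eef_rot: [-0.575, 0.575, 0.411, -0.411]
wrist_force: [0.3, 0.3, 0.3]
opening: 1.003
```

```bash
python3 -c "
from h import *
o=ctrl.get_obs();print(o)"
```

```text
{'time_s': 1.55, 'q': array([ 8.36438982e-01,  6.16666550e-03,  1.78018112e+00, -2.72050225e-04,
        1.35548359e+00, -4.04390919e-01]), 'dq': array([-0.84973899, -0.68230516,  0.63223411, -0.00336343,  0.03571899,
       -0.82442448]), 'joint_efforts': array([  6.93828642, -31.43508554, -35.65167904,   0.28893264,
         0.12882574,   1.1573685 ]), 'eef_pos': array([0.23892209, 0.44032241, 0.26412585]), 'eef_rot': array([-0.57520661,  0.57542635,  0.4110471 , -0.41117169]), 'wrist_force': array([0.28242745, 0.26640664, 0.31978568]), 'torque': array([-0.0092605 , -0.03715576, -0.00566082]), 'opening': 1.0026196909929423}
```

>>> apply_moves(
  increments=[
    {"x": -4.2, "y": -0.4, "z": -4.3},
    {"x": -8.4, "y": -0.8, "z": -8.6},
    {"x": -12.6, "y": -1.2, "z": -12.9},
    {"x": -16.8, "y": -1.6, "z": -17.2},
    {"x": -21, "y": -2, "z": -21.5},
    {"x": -25.2, "y": -2.4, "z": -25.8},
    {"x": -29.4, "y": -2.8, "z": -30.1},
    {"x": -33.6, "y": -3.2, "z": -34.4},
    {"x": -37.4, "y": -3.6, "z": -38.7},
    {"x": -37.4, "y": -3.6, "z": -38.7},
    {"x": -37.4, "y": -3.6, "z": -38.7},
  ],
)

```text
invalid input
```

Run:
```python
from h import *
p=P("wrist"); pic("wrist","w1"); print(ctrl.get_obs()["eef_pos"])
for q,z in(("tin",0.),("cover",.05),("socket",.089)):
    for e in pinpoint("wrist",q)[:1]: print(q,e["p"],e["xy"],ray("wrist",e["xy"],z,p))
```

```text
[0.24144229 0.4356467  0.26425102]
```

View pics/w1.png

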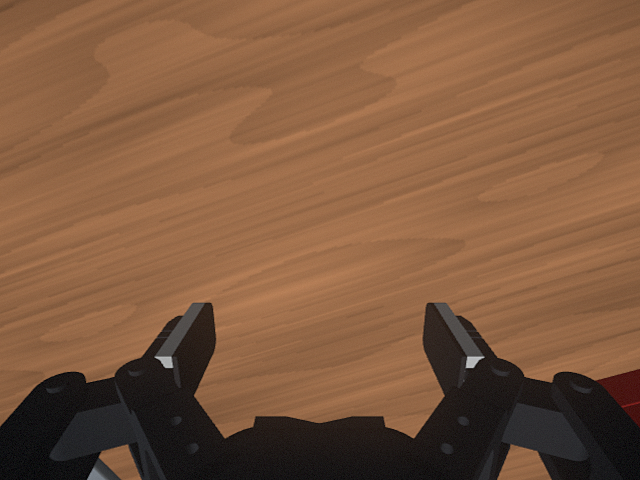

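>>> apply_moves(
  increments=[
    {"x": -4.2, "y": -0.4, "z": -4.3, "ax": 0, "ay": 0, "az": 0, "grip": 0},
    {"x": -8.4, "y": -0.8, "z": -8.6, "ax": 0, "ay": 0, "az": 0, "grip": 0},
    {"x": -12.6, "y": -1.2, "z": -12.9, "ax": 0, "ay": 0, "az": 0, "grip": 0},
    {"x": -16.8, "y": -1.6, "z": -17.2, "ax": 0, "ay": 0, "az": 0, "grip": 0},
    {"x": -21, "y": -2, "z": -21.5, "ax": 0, "ay": 0, "az": 0, "grip": 0},
    {"x": -25.2, "y": -2.4, "z": -25.8, "ax": 0, "ay": 0, "az": 0, "grip": 0},
    {"x": -29.4, "y": -2.8, "z": -30.1, "ax": 0, "ay": 0, "az": 0, "grip": 0},
    {"x": -33.6, "y": -3.2, "z": -32, "ax": 0, "ay": 0, "az": 0, "grip": 0},
    {"x": -37, "y": -3.6, "z": -34, "ax": 0, "ay": 0, "az": 0, "grip": 0},
    {"x": -37, "y": -3.6, "z": -34, "ax": 0, "ay": 0, "az": 0, "grip": 0},
    {"x": -37, "y": -3.6, "z": -34, "ax": 0, "ay": 0, "az": 0, "grip": 0},
  ],
)

```text
time_s: 3.12
eef_pos: [0.4394, -0.0192, 0.3001]
eef_rot: [0.577, -0.576, -0.41, 0.41]
wrist_force: [-0.9, -0.4, -0.2]
opening: 0.997
```

Run:
```python
from h import *
p=P("wrist"); pic("wrist","w2"); o=ctrl.get_obs();print(o["eef_pos"],o["q"])
for q,z in(("tin",0.),("cover",.05),("socket",.089)):
    for e in pinpoint("wrist",q)[:1]: print(q,e["p"],e["xy"],ray("wrist",e["xy"],z,p))
```

```text
[ 0.43927882 -0.01885941  0.30013918] [-3.15281158e-01 -1.73405700e-01  1.87322877e+00  1.65854527e-03
  1.44225122e+00 -1.55379159e+00]
tin 0.92 [312.4, 230.0] [ 0.48134519 -0.04114892  0.        ]
cover 0.64 [109.1, 354.0] [ 0.53374072 -0.31552659  0.05      ]
socket 0.93 [95.2, 375.4] [ 0.53511406 -0.30907306  0.089     ]
```

View pics/w2.png

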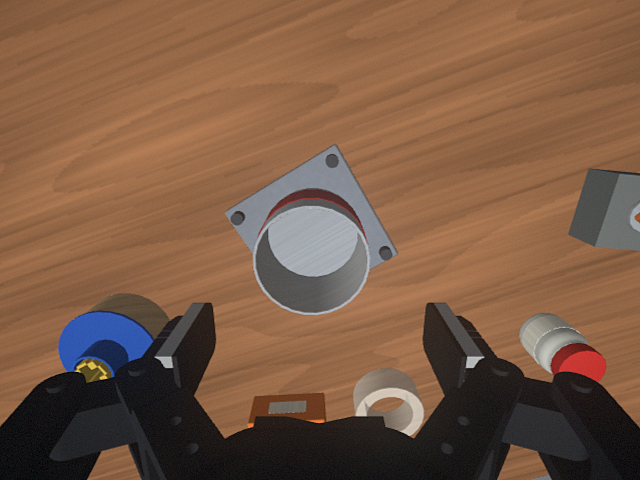

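Run:
```python
from h import *
p=P("wrist"); im=cv2.imread("pics/w2.png"); g=im.astype(float)
g=g.min(2); g=cv2.GaussianBlur(g,(0,0),0.8)
th=np.linspace(0,2*np.pi,120,endpoint=False)
def samp(c,r,z=.105):
    X=np.c_[c[0]+r*np.cos(th),c[1]+r*np.sin(th),np.full(120,z)]
    q=np.array([proj("w",x,p) for x in X]).astype(np.float32)
    return cv2.remap(g,q[:,:1],q[:,1:],cv2.INTER_LINEAR)[:,0]
best=[]
for x in np.arange(.47,.495,.001):
  for y in np.arange(-.055,-.028,.001):
    best.append((np.mean(samp((x,y),.0535)-.5*samp((x,y),.057)-.5*samp((x,y),.049)),x,y))
best.sort(); print(best[-4:])
for q in [(253,262),(369,258),(313,314),(312,204)]: print(ray("w",q,.105,p))
m=cv2.inRange(cv2.cvtColor(im,cv2.COLOR_BGR2HSV),(100,120,60),(125,255,255))
c=m.copy();c[:, 200:]=0
```

```text
[(np.float64(46.79134012399248), np.float64(0.481), np.float64(-0.03999999999999999)), (np.float64(47.53044436876059), np.float64(0.482), np.float64(-0.03999999999999999)), (np.float64(51.96236166914118), np.float64(0.481), np.float64(-0.04099999999999999)), (np.float64(52.301241425652826), np.float64(0.482), np.float64(-0.04099999999999999))]
[ 0.46333097 -0.09148581  0.105     ]
[0.49464131 0.01166694 0.105     ]
[ 0.53298513 -0.05671992  0.105     ]
[ 0.42922704 -0.02139926  0.105     ]
```

>>> apply_moves(
  increments=[
    {"x": -4, "y": 0.5, "z": -2.3, "ax": 0, "ay": 0, "az": 0, "grip": 0},
    {"x": -8.5, "y": 1, "z": -4.6, "ax": 0, "ay": 0, "az": 0, "grip": 0},
    {"x": -13, "y": 2, "z": -7, "ax": 0, "ay": 0, "az": 0, "grip": 0},
    {"x": -17.5, "y": 3, "z": -9.4, "ax": 0, "ay": 0, "az": 0, "grip": 0},
    {"x": -22, "y": 4, "z": -12, "ax": 0, "ay": 0, "az": 0, "grip": 0},
    {"x": -25, "y": 5, "z": -13.6, "ax": 0, "ay": 0, "az": 0, "grip": 0},
    {"x": -25, "y": 5, "z": -13.6, "ax": 0, "ay": 0, "az": 0, "grip": 0},
    {"x": -25, "y": 5, "z": -13.6, "ax": 0, "ay": 0, "az": 0, "grip": 0},
  ],
)

```text
time_s: 4.32
eef_pos: [0.4865, -0.2984, 0.2498]
eef_rot: [0.576, -0.575, -0.411, 0.41]
wrist_force: [0.4, 0.6, 0.1]
opening: 1.002
```

Run:
```python
from h import *
p=P("wrist"); im=pic("wrist","w3"); o=ctrl.get_obs();print(o["eef_pos"],o["q"])
for q,z in(("cover",.05),("socket",.089),("parking_ring",0)):
    for e in pinpoint("wrist",q)[:1]: print(q,e["p"],e["xy"],ray("wrist",e["xy"],z,p))
m=cv2.inRange(cv2.cvtColor(im,cv2.COLOR_RGB2HSV),(100,120,60),(125,255,255))
print(circ("w",m,.054,.059,p))
m=cv2.inRange(cv2.cvtColor(im,cv2.COLOR_RGB2HSV),(18,120,60),(32,255,255))
print(circ("w",m,.089,.018,p))
R=Rm(o["eef_rot"]); print(R.round(3))
```

```text
[ 0.48657275 -0.29818909  0.25015179] [-7.58494478e-01  1.76912007e-01  1.62422955e+00  1.50889183e-03
  1.34118688e+00 -1.99908489e+00]
cover 0.85 [319.1, 263.9] [ 0.53412162 -0.31384932  0.05      ]
socket 0.76 [323.9, 281.2] [ 0.53527345 -0.31006751  0.089     ]
[ 0.53327242 -0.31410624  0.05828327]
[ 0.53188092 -0.31370155  0.01900875]
[[ 0.325  0.    -0.946]
 [ 0.946  0.002  0.325]
 [ 0.002 -1.     0.   ]]
```

View pics/w3.png

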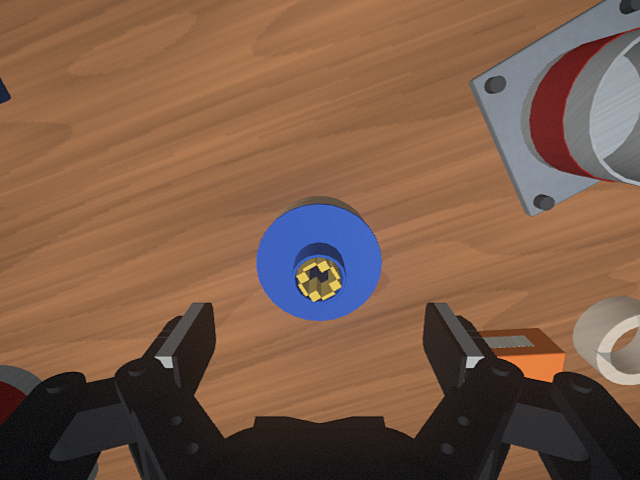

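>>> apply_moves(
  increments=[
    {"x": 0, "y": 2, "z": -2.5, "ax": 0, "ay": 0, "az": 0, "grip": 0},
    {"x": 0, "y": 6, "z": -4.9, "ax": 0, "ay": 0, "az": 0, "grip": 0},
    {"x": 0, "y": 10, "z": -4.9, "ax": 0, "ay": 0, "az": 0, "grip": 0},
    {"x": 0, "y": 13.5, "z": -4.9, "ax": 0, "ay": 0, "az": 0, "grip": 0},
    {"x": 0, "y": 15.7, "z": -4.9, "ax": 0, "ay": 0, "az": 0, "grip": 0},
    {"x": 0, "y": 16.6, "z": -4.9, "ax": 0, "ay": 0, "az": 0, "grip": 0},
    {"x": 0, "y": 16.6, "z": -4.9, "ax": 0, "ay": 0, "az": 0, "grip": 0},
  ],
)

```text
time_s: 5.4
eef_pos: [0.5333, -0.3138, 0.0848]
eef_rot: [0.575, -0.575, -0.412, 0.411]
wrist_force: [0.6, -0.3, 0.3]
opening: 1.004
```

Run:
```python
from h import *
p=P("wrist"); im=pic("wrist","w4"); o=ctrl.get_obs();print(o["eef_pos"],o["wrist_force"])
```

```text
[ 0.53372781 -0.3142902   0.08556223] [-0.39708192  0.08899514 -0.02421896]
```

View pics/w4.png

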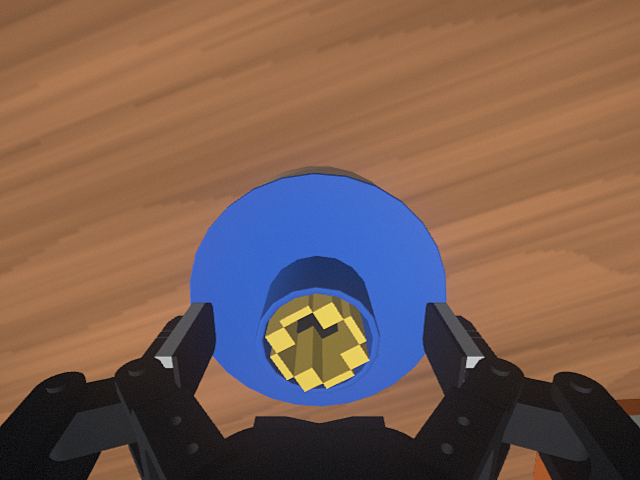

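>>> apply_moves(
  increments=[
    {"x": 0, "y": 0, "z": 0, "ax": 0, "ay": 0, "az": 0, "grip": 0.5},
    {"x": 0, "y": 0, "z": 0, "ax": 0, "ay": 0, "az": 0, "grip": 1},
    {"x": 0, "y": 0, "z": 0, "ax": 0, "ay": 0, "az": 0, "grip": 1},
    {"x": 0, "y": 0, "z": 0, "ax": 0, "ay": 0, "az": 0, "grip": 1},
    {"x": 0, "y": 0, "z": 0, "ax": 0, "ay": 0, "az": 0, "grip": 1},
    {"x": 0, "y": -2, "z": 0, "ax": 0, "ay": 0, "az": 0, "grip": 1},
    {"x": 0, "y": -4.5, "z": 0, "ax": 0, "ay": 0, "az": 0, "grip": 1},
    {"x": 0, "y": -8, "z": 0, "ax": 0, "ay": 0, "az": 0, "grip": 1},
    {"x": 0, "y": -12, "z": 0, "ax": 0, "ay": 0, "az": 0, "grip": 1},
    {"x": 0, "y": -13, "z": 0, "ax": 0, "ay": 0, "az": 0, "grip": 1},
    {"x": 0, "y": -13, "z": 0, "ax": 0, "ay": 0, "az": 0, "grip": 1},
    {"x": 0, "y": -13, "z": 0, "ax": 0, "ay": 0, "az": 0, "grip": 1},
  ],
)

```text
time_s: 6.95
eef_pos: [0.5325, -0.3135, 0.2133]
eef_rot: [0.576, -0.575, -0.411, 0.411]
wrist_force: [0.1, -0.1, -3.4]
opening: 0.535
```

Run:
```python
from h import *
p=P("wrist"); im=pic("wrist","w5"); pic("side","s5"); o=ctrl.get_obs();print(o["eef_pos"],o["wrist_force"],o["torque"],o["opening"])
print(Rm(o["eef_rot"]).round(4))
im=cv2.imread("pics/w5.png")
m=cv2.inRange(cv2.cvtColor(im,cv2.COLOR_BGR2HSV),(100,120,60),(125,255,255))
z=o["eef_pos"][2]-.0855+.054
print(circ("w",m,z,.059,p))
a=im; b=cv2.imread("pics/s5.png"); cv2.imwrite("pics/c5.png",cv2.resize(np.hstack([a,b]),(800,300)))
```

```text
[ 0.53258661 -0.31356188  0.21336276] [-0.30429135 -0.03476951 -4.28843642] [-0.0458743   0.00867981  0.02669627] 0.5355846905957253
[[ 3.241e-01 -7.000e-04 -9.460e-01]
 [ 9.460e-01  2.300e-03  3.241e-01]
 [ 2.000e-03 -1.000e+00  1.500e-03]]
[ 0.53051426 -0.31243252  0.0574932 ]
```

View pics/c5.png

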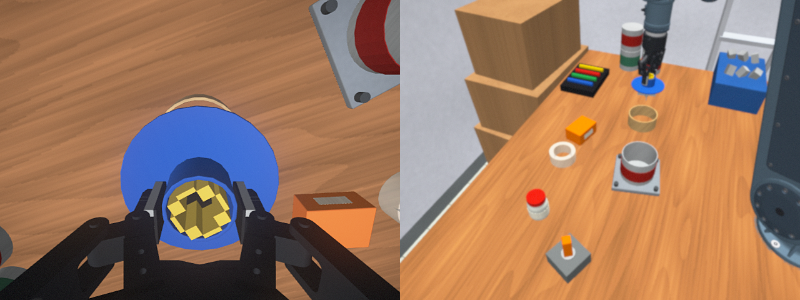

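>>> apply_moves(
  increments=[
    {"x": 1.5, "y": 0, "z": 0.8, "ax": 0, "ay": 0, "az": 0, "grip": 1},
    {"x": 4.5, "y": 0, "z": 2.5, "ax": 0, "ay": 0, "az": 0, "grip": 1},
    {"x": 8, "y": 0, "z": 4.5, "ax": 0, "ay": 0, "az": 0, "grip": 1},
    {"x": 12, "y": 0, "z": 6.8, "ax": 0, "ay": 0, "az": 0, "grip": 1},
    {"x": 16, "y": 0, "z": 9.1, "ax": 0, "ay": 0, "az": 0, "grip": 1},
    {"x": 20, "y": 0, "z": 11.3, "ax": 0, "ay": 0, "az": 0, "grip": 1},
    {"x": 22.8, "y": 0, "z": 12.9, "ax": 0, "ay": 0, "az": 0, "grip": 1},
    {"x": 24.1, "y": 0, "z": 13.7, "ax": 0, "ay": 0, "az": 0, "grip": 1},
    {"x": 24.1, "y": 0, "z": 13.7, "ax": 0, "ay": 0, "az": 0, "grip": 1},
    {"x": 24.1, "y": 0, "z": 13.7, "ax": 0, "ay": 0, "az": 0, "grip": 1},
  ],
)

```text
time_s: 8.3
eef_pos: [0.4813, -0.0419, 0.2141]
eef_rot: [0.576, -0.575, -0.411, 0.411]
wrist_force: [0.7, -0.7, -3.8]
opening: 0.535
```

Run:
```python
from h import *
p=P("wrist"); im=pic("wrist","w6"); o=ctrl.get_obs();print(o["eef_pos"],o["wrist_force"],o["torque"],o["opening"])
pic("side","s6"); pic("top","t6")
for n in ("w4","w6"):
    im=cv2.imread(f"pics/{n}.png")
    m=cv2.inRange(cv2.cvtColor(im,cv2.COLOR_BGR2HSV),(100,120,60),(125,255,255))
    m=cv2.morphologyEx(m,cv2.MORPH_OPEN,np.ones((5,5)))
    print(n,cv2.boundingRect(m))
ims=[cv2.imread(f"pics/{n}6.png") for n in "wst"]
ims[1]=cv2.resize(ims[1][170:350,270:510],(640,480));ims[2]=cv2.resize(ims[2][210:390,220:460],(640,480))
cv2.imwrite("pics/c6.png",cv2.resize(np.vstack([np.hstack(ims[:2]),np.hstack([ims[2],ims[2]*0])]),(800,600)))
```

```text
[ 0.48136965 -0.0421458   0.21406682] [-0.44596597 -0.20565678 -4.14351926] [-0.01251901  0.0459183  -0.01036644] 0.5356494471055888
w4 (190, 173, 256, 233)
w6 (193, 170, 253, 230)
```

View pics/c6.png

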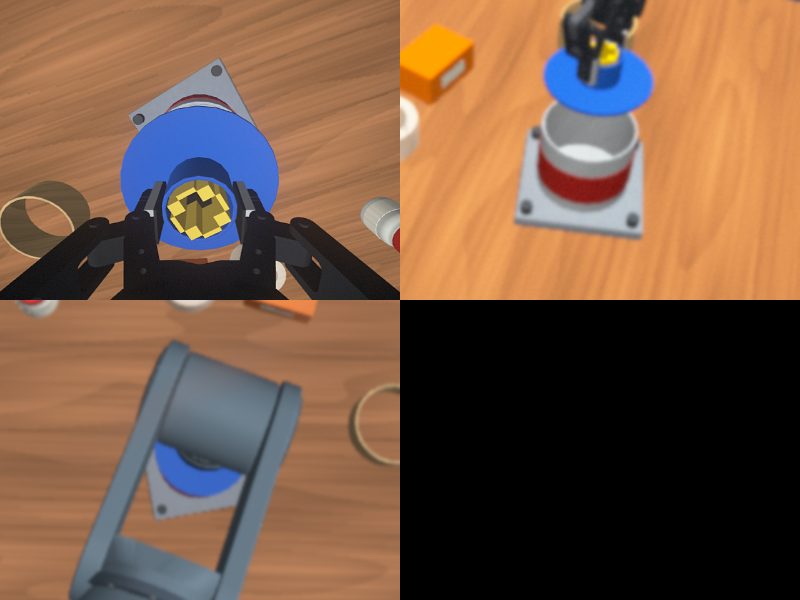

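>>> apply_moves(
  increments=[
    {"x": 0.1, "y": 2, "z": 0, "ax": 0, "ay": 0, "az": 0, "grip": 1},
    {"x": 0.1, "y": 4, "z": 0, "ax": 0, "ay": 0, "az": 0, "grip": 1},
    {"x": 0.1, "y": 5.5, "z": 0, "ax": 0, "ay": 0, "az": 0, "grip": 1},
    {"x": 0.1, "y": 6.3, "z": 0, "ax": 0, "ay": 0, "az": 0, "grip": 1},
    {"x": 0.1, "y": 6.8, "z": 0, "ax": 0, "ay": 0, "az": 0, "grip": 1},
    {"x": 0.1, "y": 7.1, "z": 0, "ax": 0, "ay": 0, "az": 0, "grip": 1},
    {"x": 0.1, "y": 7.2, "z": 0, "ax": 0, "ay": 0, "az": 0, "grip": 1},
    {"x": 0.1, "y": 7.2, "z": 0, "ax": 0, "ay": 0, "az": 0, "grip": 1},
  ],
)

```text
time_s: 9.45
eef_pos: [0.4819, -0.0411, 0.1424]
eef_rot: [0.576, -0.575, -0.411, 0.41]
wrist_force: [0.5, 0.6, -5.3]
opening: 0.53
```

>>> apply_moves(
  increments=[
    {"x": 0, "y": 0.1, "z": 0, "ax": 0, "ay": 0, "az": 0, "grip": 1},
    {"x": 0, "y": 0.2, "z": 0, "ax": 0, "ay": 0, "az": 0, "grip": 1},
    {"x": 0, "y": 0.2, "z": 0, "ax": 0, "ay": 0, "az": 0, "grip": 1},
    {"x": 0, "y": 0.2, "z": 0, "ax": 0, "ay": 0, "az": 0, "grip": 1},
  ],
)

```text
time_s: 9.95
eef_pos: [0.482, -0.0411, 0.1422]
eef_rot: [0.576, -0.575, -0.411, 0.41]
wrist_force: [-8.1, 1.5, 13.3]
opening: 0.529
```

>>> apply_moves(
  increments=[
    {"x": -0.05, "y": 0.0, "z": 0.15, "ax": 0, "ay": 0, "az": 0, "grip": 1},
    {"x": -0.05, "y": 0.1, "z": 0.2, "ax": 0, "ay": 0, "az": 0, "grip": 1},
    {"x": -0.05, "y": 0.1, "z": 0.2, "ax": 0, "ay": 0, "az": 0, "grip": 1},
  ],
)

```text
time_s: 10.32
eef_pos: [0.4805, -0.0411, 0.1422]
eef_rot: [0.576, -0.575, -0.411, 0.41]
wrist_force: [-3.5, 1.5, 7.4]
opening: 0.534
```

Run:
```python
from h import *
im=pic("side","s7"); o=ctrl.get_obs();print(o["eef_pos"],o["wrist_force"],o["torque"],o["opening"])
cv2.imwrite("pics/c7.png",cv2.resize(im[170:350,270:510,::-1],(800,600)))
```

```text
[ 0.48046534 -0.04110859  0.14218071] [-2.55407936  1.05681111  7.26719878] [ 0.11107437  0.51692549 -0.02801713] 0.5314009124593989
```

View pics/c7.png

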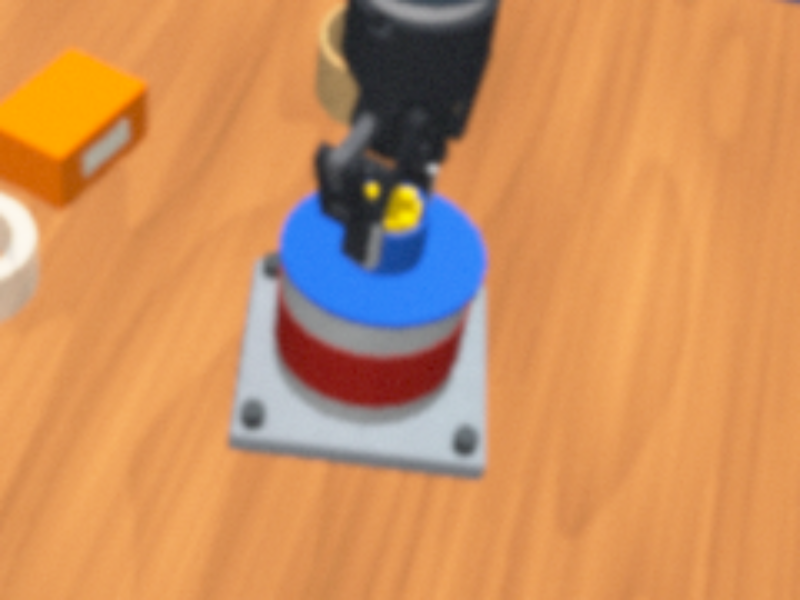

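Looks seated. Release and rise, staying near to look.

>>> apply_moves(
  increments=[
    {"x": 0, "y": 0, "z": 0, "ax": 0, "ay": 0, "az": 0, "grip": 0.3},
    {"x": 0, "y": 0, "z": 0, "ax": 0, "ay": 0, "az": 0, "grip": 0},
    {"x": 0, "y": 0, "z": 0, "ax": 0, "ay": 0, "az": 0, "grip": 0},
    {"x": 0, "y": 0, "z": 0, "ax": 0, "ay": 0, "az": 0, "grip": 0},
    {"x": 0, "y": -1.5, "z": 0, "ax": 0, "ay": 0, "az": 0, "grip": 0},
    {"x": 0, "y": -5, "z": 1, "ax": 0, "ay": 0, "az": 0, "grip": 0},
    {"x": 0, "y": -9, "z": 3, "ax": 0, "ay": 0, "az": 0, "grip": 0},
    {"x": 0, "y": -12, "z": 5, "ax": 0, "ay": 0, "az": 0, "grip": 0},
    {"x": 0, "y": -12, "z": 5, "ax": 0, "ay": 0, "az": 0, "grip": 0},
    {"x": 0, "y": -12, "z": 5, "ax": 0, "ay": 0, "az": 0, "grip": 0},
  ],
)

```text
time_s: 11.62
eef_pos: [0.4332, -0.0251, 0.2621]
eef_rot: [-0.575, 0.576, 0.412, -0.41]
wrist_force: [0.6, -0.2, -0.4]
opening: 0.999
```

Run:
```python
from h import *
p=P("wrist"); im=pic("wrist","w8"); o=ctrl.get_obs();print(o["eef_pos"],o["wrist_force"],o["q"])
for q,z in(("cover",.105),("socket",.144),("tin",0)):
    for e in pinpoint("wrist",q)[:1]: print(q,e["p"],e["xy"],ray("wrist",e["xy"],z,p))
m=cv2.inRange(cv2.cvtColor(im,cv2.COLOR_RGB2HSV),(100,120,60),(125,255,255))
print(circ("w",m,.109,.059,p))
cs=pic("side","s8")[200:320,320:480,::-1]
cv2.imwrite("pics/c8.png",np.hstack([cv2.resize(cs,(400,300)),cv2.resize(im[150:390,160:480,::-1],(400,300))]))
```

```text
[ 0.43293364 -0.025022    0.26143438] [-0.1003796   0.22433444  0.26628838] [-3.33781014e-01 -1.56026864e-01  1.93696449e+00  1.37656184e-03
  1.36070579e+00 -1.57388236e+00]
cover 0.63 [320.6, 281.1] [ 0.47968696 -0.03902556  0.105     ]
socket 0.96 [320.0, 304.2] [ 0.47976459 -0.03974778  0.144     ]
tin 0.32 [316.2, 306.3] [ 0.55505025 -0.0695717   0.        ]
[ 0.4793349  -0.04045269  0.05840749]
```

View pics/c8.png

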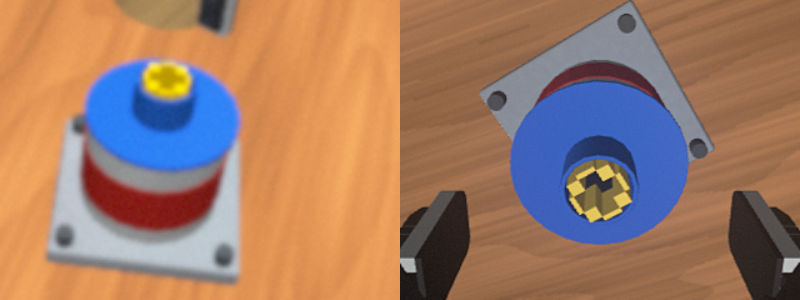

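View pics/w8.png

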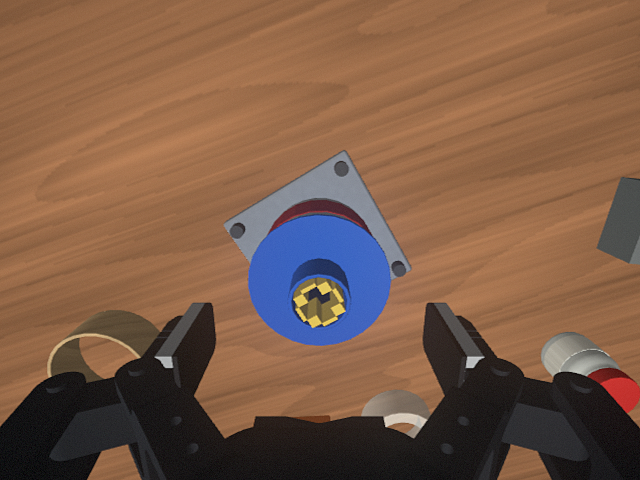

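```bash
cat >> h.py <<'E'
def rectify(im,c,cx,cy,z,half,n,p):
    """top-down metric view: col=+x world, row=-y world (up = +y)"""
    g=np.linspace(-half,half,n)
    XX,YY=np.meshgrid(cx+g,cy-g)
    K,R,t=p
    X=np.stack([XX,YY,np.full_like(XX,z)],-1)@R.T+t; X=X@K.T
    u=(X[...,0]/X[...,2]).astype(np.float32); v=(X[...,1]/X[...,2]).astype(np.float32)
    return cv2.remap(im,u,v,cv2.INTER_CUBIC)
E
python3 - <<'E'
from h import *
p=P("wrist"); im=cv2.imread("pics/w8.png")
r=rectify(im,"w",.4795,-.04,.144,.025,500,p)
y=cv2.inRange(cv2.cvtColor(r,cv2.COLOR_BGR2HSV),(18,100,175),(35,255,255))
# fit: template of annulus minus cross
from scipy.optimize import minimize
g=np.linspace(-25,25,500); X,Y=np.meshgrid(g,-g); m=y>0
best=[]
for a in np.arange(0,90,1.5):
  for dx in np.arange(-3,3.1,.5):
    for dy in np.arange(-3,3.1,.5):
      c,s=np.cos(np.radians(a)),np.sin(np.radians(a))
      x_=X[::5,::5]-dx;y_=Y[::5,::5]-dy; u=c*x_+s*y_; v=-s*x_+c*y_
      cr=((abs(u)<6)&(abs(v)<14))|((abs(v)<6)&(abs(u)<14))
      T=(np.hypot(u,v)<18)&~cr
      mm=m[::5,::5]; best.append(((T&mm).sum()/(T|mm).sum(),a,dx,dy))
best.sort(); print(best[-5:])
_,a,dx,dy=best[-1]
f=lambda u,v:(int((dx+np.cos(np.radians(a))*u-np.sin(np.radians(a))*v+25)*10),int((25-(dy+np.sin(np.radians(a))*u+np.cos(np.radians(a))*v))*10))
for k in (0,1):
    q=[(-14,-6),(14,-6),(14,6),(-14,6)]; q=[t[::-1] for t in q] if k else q
    cv2.polylines(r,[np.array([f(*t) for t in q])],True,(0,0,255),1)
cv2.imwrite("pics/r8.png",r)
E
```

```text
[(np.float64(0.6972920696324951), np.float64(10.5), np.float64(-0.5), np.float64(0.0)), (np.float64(0.7075425790754258), np.float64(12.0), np.float64(-1.0), np.float64(-0.5)), (np.float64(0.7093476144109055), np.float64(10.5), np.float64(-1.0), np.float64(-0.5)), (np.float64(0.7103851779619698), np.float64(12.0), np.float64(-1.0), np.float64(0.0)), (np.float64(0.7121951219512195), np.float64(10.5), np.float64(-1.0), np.float64(0.0))]
```

View pics/r8.png

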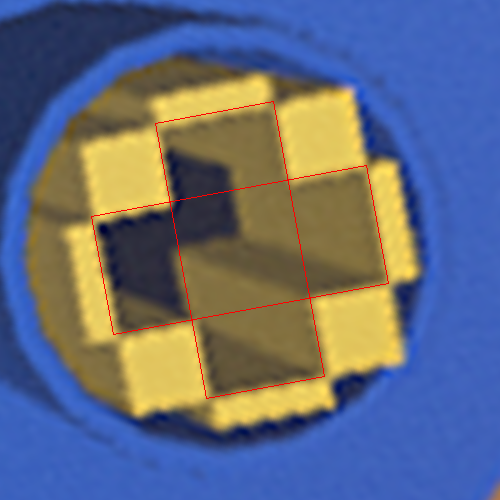

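>>> apply_moves(
  increments=[
    {"x": 4, "y": 0, "z": 0.3, "ax": 0, "ay": 0, "az": 0, "grip": 0},
    {"x": 9, "y": 0, "z": 0.7, "ax": 0, "ay": 0, "az": 0, "grip": 0},
    {"x": 14, "y": 0, "z": 1.1, "ax": 0, "ay": 0, "az": 0, "grip": 0},
    {"x": 19, "y": 0, "z": 1.5, "ax": 0, "ay": 0, "az": 0, "grip": 0},
    {"x": 24, "y": 0, "z": 1.9, "ax": 0, "ay": 0, "az": 0, "grip": 0},
    {"x": 29, "y": 0, "z": 2.3, "ax": 0, "ay": 0, "az": 0, "grip": 0},
    {"x": 33, "y": 0, "z": 2.6, "ax": 0, "ay": 0, "az": 0, "grip": 0},
    {"x": 35, "y": 0, "z": 2.8, "ax": 0, "ay": 0, "az": 0, "grip": 0},
    {"x": 35, "y": 0, "z": 2.8, "ax": 0, "ay": 0, "az": 0, "grip": 0},
    {"x": 35, "y": 0, "z": 2.8, "ax": 0, "ay": 0, "az": 0, "grip": 0},
  ],
)

```text
time_s: 13.12
eef_pos: [0.5199, 0.314, 0.2612]
eef_rot: [0.576, -0.575, -0.41, 0.411]
wrist_force: [0.1, -0.7, -0.0]
opening: 1.002
```

Run:
```python
from h import *
p=P("wrist"); im=pic("wrist","w9"); o=ctrl.get_obs();print(o["eef_pos"],o["wrist_force"],o["q"])
for q,z in(("key_holder",0),("key_shoulder",.045),("key",.023)):
    for e in pinpoint("wrist",q)[:1]: print(q,e["p"],e["xy"],ray("wrist",e["xy"],z,p))
cx,cy=.568,.296
cv2.imwrite("pics/r9.png",np.hstack([rectify(im[...,::-1],"w",cx,cy,.115,.04,400,p),rectify(im[...,::-1],"w",cx,cy,.05,.05,400,p)]))
```

```text
[0.52004739 0.31382106 0.26145744] [-0.87900162  0.63567488  0.91012834] [ 3.47067084e-01  2.47997343e-01  1.51629215e+00  1.45503067e-03
  1.37811058e+00 -8.91801965e-01]
key_holder 0.84 [322.9, 244.0] [0.5696815  0.30190511 0.        ]
key_shoulder 0.76 [324.2, 258.3] [0.56953528 0.30280517 0.045     ]
key 0.64 [322.4, 250.9] [0.5692207  0.30124931 0.023     ]
```

View pics/w9.png

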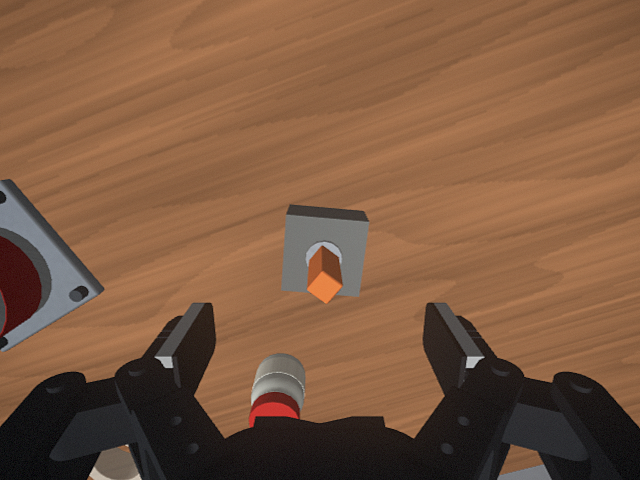

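View pics/r9.png

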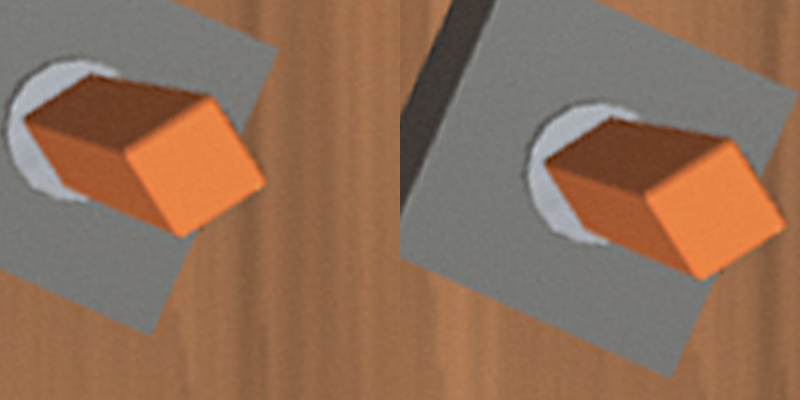

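>>> apply_moves(
  increments=[
    {"x": 0.1, "y": 2, "z": -1.5, "ax": 0, "ay": 0.17, "az": 0, "grip": 0},
    {"x": 0.3, "y": 4, "z": -3, "ax": 0, "ay": 0.34, "az": 0, "grip": 0},
    {"x": 0.5, "y": 6, "z": -4.8, "ax": 0, "ay": 0.51, "az": 0, "grip": 0},
    {"x": 0.5, "y": 7, "z": -4.8, "ax": 0, "ay": 0.68, "az": 0, "grip": 0},
    {"x": 0.5, "y": 7, "z": -4.8, "ax": 0, "ay": 0.68, "az": 0, "grip": 0},
    {"x": 0.5, "y": 7, "z": -4.8, "ax": 0, "ay": 0.68, "az": 0, "grip": 0},
  ],
)

```text
time_s: 14.08
eef_pos: [0.5674, 0.3031, 0.1927]
eef_rot: [0.68, -0.679, -0.196, 0.196]
wrist_force: [-0.8, 0.5, -0.2]
opening: 0.999
```

Run:
```python
from h import *
p=P("wrist"); im=pic("wrist","w10"); o=ctrl.get_obs();print(o["eef_pos"],o["q"]);print(Rm(o["eef_rot"]).round(3))
```

```text
[0.56753081 0.30326853 0.19285127] [ 0.30585689  0.386573    1.48162295  0.00179509  1.27189962 -0.25564618]
[[ 0.847  0.001 -0.532]
 [ 0.532  0.002  0.847]
 [ 0.002 -1.     0.001]]
```

View pics/w10.png

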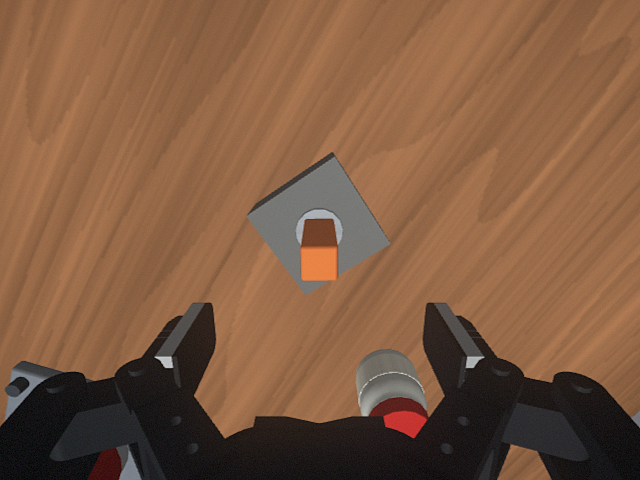

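>>> apply_moves(
  increments=[
    {"x": 0, "y": 3, "z": 0, "ax": 0, "ay": 0, "az": 0, "grip": 0},
    {"x": 0, "y": 6.5, "z": 0, "ax": 0, "ay": 0, "az": 0, "grip": 0},
    {"x": 0, "y": 9.5, "z": 0, "ax": 0, "ay": 0, "az": 0, "grip": 0},
    {"x": 0, "y": 10.8, "z": 0, "ax": 0, "ay": 0, "az": 0, "grip": 0},
    {"x": 0, "y": 10.8, "z": 0, "ax": 0, "ay": 0, "az": 0, "grip": 0},
    {"x": 0, "y": 10.8, "z": 0, "ax": 0, "ay": 0, "az": 0, "grip": 0.5},
    {"x": 0, "y": 10.8, "z": 0, "ax": 0, "ay": 0, "az": 0, "grip": 1},
    {"x": 0, "y": 10.8, "z": 0, "ax": 0, "ay": 0, "az": 0, "grip": 1},
    {"x": 0, "y": 10.8, "z": 0, "ax": 0, "ay": 0, "az": 0, "grip": 1},
    {"x": 0, "y": 10.8, "z": 0, "ax": 0, "ay": 0, "az": 0, "grip": 1},
    {"x": 0, "y": 10.8, "z": 0, "ax": 0, "ay": 0, "az": 0, "grip": 1},
  ],
)

```text
time_s: 15.5
eef_pos: [0.5681, 0.3036, 0.0856]
eef_rot: [0.68, -0.679, -0.197, 0.195]
wrist_force: [-1.1, 0.4, 5.2]
opening: 0.25
```

Run:
```python
from h import *
p=P("wrist"); im=pic("wrist","w11"); o=ctrl.get_obs();print(o["eef_pos"],o["opening"],o["wrist_force"],o["torque"]);print(Rm(o["eef_rot"]).round(3))
```

```text
[0.56803979 0.30362421 0.08563426] 0.2478778032110504 [-1.32544409 -1.38694339  5.38315364] [-0.11845755  0.180722   -0.01154563]
[[ 0.847  0.002 -0.532]
 [ 0.532  0.002  0.847]
 [ 0.003 -1.     0.001]]
```

View pics/w11.png

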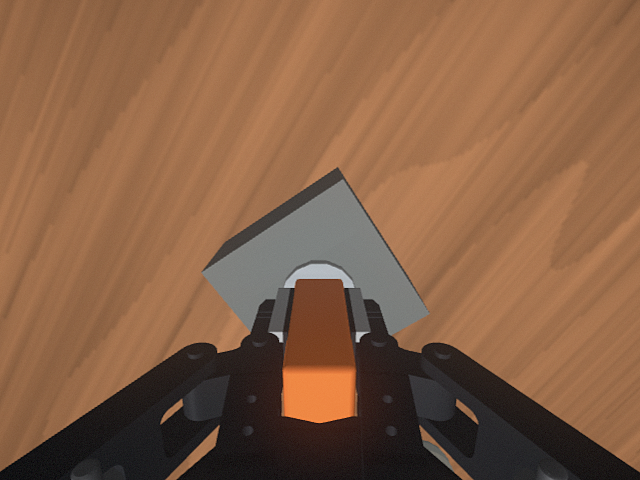

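>>> apply_moves(
  increments=[
    {"x": 0, "y": -1.5, "z": 0, "ax": 0, "ay": 0, "az": 0, "grip": 1},
    {"x": 0, "y": -4.5, "z": 0, "ax": 0, "ay": 0, "az": 0, "grip": 1},
    {"x": 0, "y": -8.5, "z": 0, "ax": 0, "ay": 0, "az": 0, "grip": 1},
    {"x": 0, "y": -12.5, "z": 0, "ax": 0, "ay": 0, "az": 0, "grip": 1},
    {"x": 0, "y": -15.5, "z": 0, "ax": 0, "ay": 0, "az": 0, "grip": 1},
    {"x": 0, "y": -16, "z": 0, "ax": 0, "ay": 0, "az": 0, "grip": 1},
    {"x": 0, "y": -16, "z": 0, "ax": 0, "ay": 0, "az": 0, "grip": 1},
  ],
)

```text
time_s: 16.42
eef_pos: [0.5673, 0.3031, 0.2449]
eef_rot: [0.68, -0.679, -0.196, 0.195]
wrist_force: [-0.0, -0.3, -3.1]
opening: 0.249
```

Run:
```python
from h import *
im=pic("wrist","w12"); o=ctrl.get_obs();print(o["eef_pos"],o["opening"],o["wrist_force"],o["torque"]);print(Rm(o["eef_rot"]).round(3))
s=pic("side","s12"); cv2.imwrite("pics/c12.png",np.hstack([cv2.resize(im,(400,300)),cv2.resize(s[240:480,140:460],(400,300))])[...,::-1])
```

```text
[0.56688842 0.30299411 0.24389427] 0.2473307651813496 [ 0.77281294  0.06698297 -2.51164513] [0.01284079 0.01543593 0.02179801]
[[ 0.847 -0.001 -0.532]
 [ 0.532  0.002  0.847]
 [ 0.    -1.     0.002]]
```

View pics/c12.png

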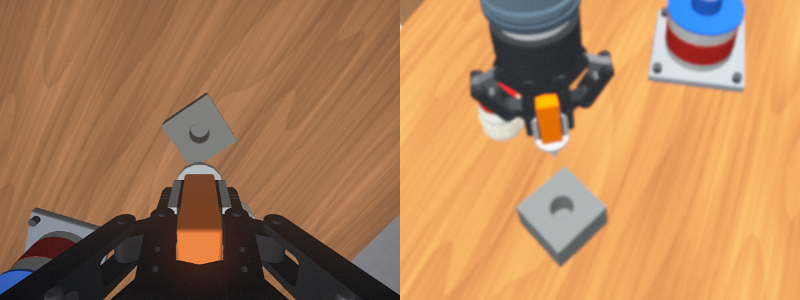

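>>> apply_moves(
  increments=[
    {"x": -1.5, "y": 0, "z": -1.5, "ax": 0, "ay": 0.05, "az": 0, "grip": 1},
    {"x": -4.5, "y": 0, "z": -4.3, "ax": 0, "ay": 0.1, "az": 0, "grip": 1},
    {"x": -7.5, "y": 0, "z": -7.1, "ax": 0, "ay": 0.15, "az": 0, "grip": 1},
    {"x": -10.5, "y": 0, "z": -10, "ax": 0, "ay": 0.2, "az": 0, "grip": 1},
    {"x": -13.5, "y": 0, "z": -12.8, "ax": 0, "ay": 0.25, "az": 0, "grip": 1},
    {"x": -16.5, "y": 0, "z": -15.6, "ax": 0, "ay": 0.3, "az": 0, "grip": 1},
    {"x": -19.5, "y": 0, "z": -18.5, "ax": 0, "ay": 0.35, "az": 0, "grip": 1},
    {"x": -22.5, "y": 0, "z": -21.3, "ax": 0, "ay": 0.37, "az": 0, "grip": 1},
    {"x": -24.8, "y": 0, "z": -23.5, "ax": 0, "ay": 0.37, "az": 0, "grip": 1},
    {"x": -25.7, "y": 0, "z": -24.4, "ax": 0, "ay": 0.37, "az": 0, "grip": 1},
    {"x": -25.7, "y": 0, "z": -24.4, "ax": 0, "ay": 0.37, "az": 0, "grip": 1},
    {"x": -25.7, "y": 0, "z": -24.4, "ax": 0, "ay": 0.37, "az": 0, "grip": 1},
  ],
)

```text
time_s: 18.02
eef_pos: [0.479, -0.0395, 0.2427]
eef_rot: [0.705, -0.703, -0.067, 0.068]
wrist_force: [-0.4, 1.0, -1.8]
opening: 0.254
```

Run:
```python
from h import *
p=P("wrist");im=pic("wrist","w13"); o=ctrl.get_obs();print(o["eef_pos"],o["opening"],o["wrist_force"],o["torque"]);print(Rm(o["eef_rot"]).round(3))
for q,z in(("cover",.105),("socket",.144),("key_shoulder",.2)):
    for e in pinpoint("wrist",q)[:1]: print(q,e["p"],e["xy"],ray("wrist",e["xy"],z,p))
m=cv2.inRange(cv2.cvtColor(im,cv2.COLOR_RGB2HSV),(100,120,60),(125,255,255))
print(circ("w",m,.109,.059,p))
s=pic("side","s13"); 
r=rectify(im,"w",.479,-.04,.144,.03,300,p)
cv2.imwrite("pics/c13.png",np.hstack([cv2.resize(s[120:360,250:570],(400,300)),r])[...,::-1])
```

```text
[ 0.47901177 -0.03942996  0.24285596] 0.24927490430938862 [-0.55712186  0.54595879 -1.6844751 ] [-0.00740405  0.04417806  0.04144101]
[[ 0.982 -0.002 -0.191]
 [ 0.191  0.002  0.982]
 [-0.001 -1.     0.002]]
cover 0.66 [321.9, 233.7] [ 0.48076021 -0.03995175  0.105     ]
socket 0.91 [322.3, 249.6] [ 0.48049074 -0.03848067  0.144     ]
key_shoulder 0.92 [318.3, 291.6] [ 0.4785192  -0.04063545  0.2       ]
[ 0.48011787 -0.04030995  0.05828727]
```

View pics/c13.png

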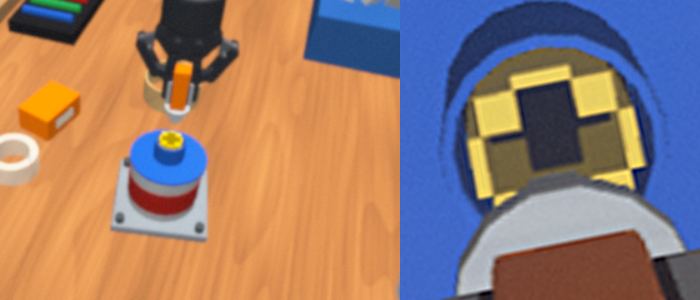

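View pics/w13.png

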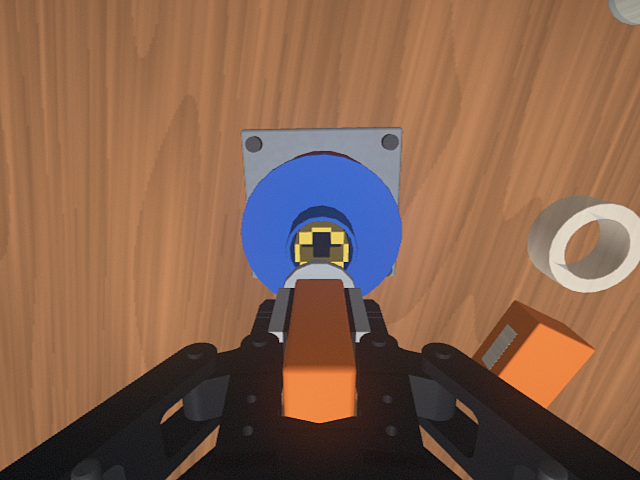

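>>> apply_moves(
  increments=[
    {"x": 0.13, "y": 1.2, "z": -0.05, "ax": 0, "ay": 0, "az": 0, "grip": 1},
    {"x": 0.13, "y": 2.5, "z": -0.05, "ax": 0, "ay": 0, "az": 0, "grip": 1},
    {"x": 0.13, "y": 3.1, "z": -0.05, "ax": 0, "ay": 0, "az": 0, "grip": 1},
    {"x": 0.13, "y": 3.1, "z": -0.05, "ax": 0, "ay": 0, "az": 0, "grip": 1},
  ],
)

```text
time_s: 18.77
eef_pos: [0.4798, -0.0398, 0.2111]
eef_rot: [0.705, -0.703, -0.067, 0.069]
wrist_force: [-0.8, -0.3, -1.3]
opening: 0.249
```

Run:
```python
from h import *
p=P("wrist");im=pic("wrist","w14"); o=ctrl.get_obs();print(o["eef_pos"],o["wrist_force"])
s=pic("side","s14"); t=pic("top","t14")
cv2.imwrite("pics/c14.png",np.hstack([cv2.resize(s[170:290,310:470],(400,300)),cv2.resize(im[200:380,200:440],(400,300))])[...,::-1])
```

```text
[ 0.48026013 -0.03993898  0.21179274] [ 0.50748622  1.27020974 -1.29897042]
```

View pics/c14.png

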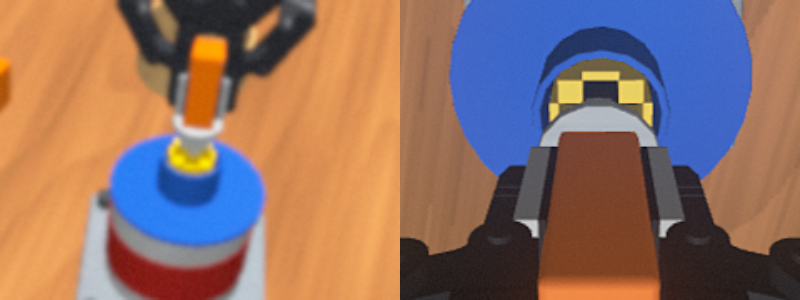

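>>> apply_moves(
  increments=[
    {"x": 0, "y": 0.3, "z": 0, "ax": 0, "ay": 0, "az": 0, "grip": 1},
    {"x": 0, "y": 0.6, "z": 0, "ax": 0, "ay": 0, "az": 0, "grip": 1},
    {"x": 0, "y": 0.9, "z": 0, "ax": 0, "ay": 0, "az": 0, "grip": 1},
    {"x": 0, "y": 1.1, "z": 0, "ax": 0, "ay": 0, "az": 0, "grip": 1},
    {"x": 0, "y": 1.1, "z": 0, "ax": 0, "ay": 0, "az": 0, "grip": 1},
  ],
)

```text
time_s: 19.55
eef_pos: [0.4805, -0.04, 0.2012]
eef_rot: [0.704, -0.703, -0.067, 0.068]
wrist_force: [0.3, 0.3, -2.4]
opening: 0.248
```

>>> apply_moves(
  increments=[
    {"x": 0, "y": 0.4, "z": 0, "ax": 0, "ay": 0, "az": 0, "grip": 1},
    {"x": 0, "y": 0.8, "z": 0, "ax": 0, "ay": 0, "az": 0, "grip": 1},
    {"x": 0, "y": 1.2, "z": 0, "ax": 0, "ay": 0, "az": 0, "grip": 1},
    {"x": 0, "y": 1.5, "z": 0, "ax": 0, "ay": 0, "az": 0, "grip": 1},
    {"x": 0, "y": 1.5, "z": 0, "ax": 0, "ay": 0, "az": 0, "grip": 1},
  ],
)

```text
time_s: 20.18
eef_pos: [0.4803, -0.0399, 0.1858]
eef_rot: [0.704, -0.703, -0.067, 0.068]
wrist_force: [-0.2, -0.4, -2.2]
opening: 0.249
```

Near home; press gradually.

>>> apply_moves(
  increments=[
    {"x": 0, "y": 0.1, "z": 0, "ax": 0, "ay": 0, "az": 0, "grip": 1},
    {"x": 0, "y": 0.2, "z": 0, "ax": 0, "ay": 0, "az": 0, "grip": 1},
    {"x": 0, "y": 0.2, "z": 0, "ax": 0, "ay": 0, "az": 0, "grip": 1},
    {"x": 0, "y": 0.2, "z": 0, "ax": 0, "ay": 0, "az": 0, "grip": 1},
  ],
)

```text
time_s: 20.68
eef_pos: [0.4805, -0.04, 0.1845]
eef_rot: [0.704, -0.703, -0.067, 0.068]
wrist_force: [-3.3, 1.1, 6.6]
opening: 0.249
```

>>> apply_moves(
  increments=[
    {"x": 0, "y": 0.12, "z": 0, "ax": 0, "ay": 0, "az": 0, "grip": 1},
    {"x": 0, "y": 0.12, "z": 0, "ax": 0, "ay": 0, "az": 0, "grip": 1},
    {"x": 0, "y": 0.12, "z": 0, "ax": 0, "ay": 0, "az": 0, "grip": 1},
    {"x": 0, "y": 0.12, "z": 0, "ax": 0, "ay": 0, "az": 0, "grip": 1},
  ],
)

```text
time_s: 21.18
eef_pos: [0.4806, -0.04, 0.1845]
eef_rot: [0.704, -0.703, -0.067, 0.068]
wrist_force: [-5.1, 1.3, 10.2]
opening: 0.247
```

Run:
```python
from h import *
p=P("wrist");im=pic("wrist","w15"); o=ctrl.get_obs();print(o["eef_pos"],o["wrist_force"],o["torque"],o["opening"],o["time_s"])
m=cv2.inRange(cv2.cvtColor(im,cv2.COLOR_RGB2HSV),(100,120,60),(125,255,255))
print(circ("w",m,.109,.059,p))
for q,z in(("cover",.105),("key_shoulder",.144)):
    for e in pinpoint("wrist",q)[:1]: print(q,e["p"],e["xy"],ray("wrist",e["xy"],z,p))
s=pic("side","s15")
print(ctrl.get_obs()["wrist_force"])
cv2.imwrite("pics/c15.png",np.hstack([cv2.resize(s[170:290,310:470],(400,300)),cv2.resize(im,(400,300))])[...,::-1])
```

```text
[ 0.48055235 -0.03998363  0.18450516] [-5.53301401  0.91360783 10.39907346] [ 0.22545771  0.98589688 -0.0587742 ] 0.24818710446989198 21.225
[ 0.48007311 -0.04016068  0.05827336]
cover 0.95 [318.4, 260.4] [ 0.47974508 -0.03929935  0.105     ]
key_shoulder 0.84 [318.3, 292.5] [ 0.48003764 -0.04052575  0.144     ]
[-6.25823853  1.06125562  9.95367096]
```

View pics/c15.png

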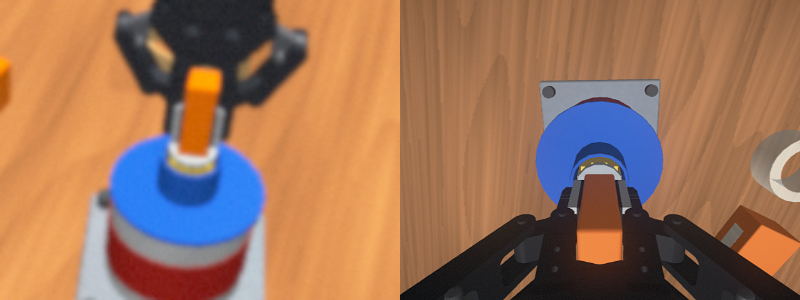

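Run:
```python
from h import *
im=cv2.imread("pics/w15.png"); s=cv2.imread("pics/s15.png"); p=P("wrist")
o=ctrl.get_obs()
for c,img,pp in(("w",im,p),("side",s,P("side"))):
    f=img.copy()
    th=np.linspace(0,2*np.pi,60)
    sc=5 if c=="side" else 4
    cx,cy=map(int,proj(c,(.4803,-.040,.146),pp))
    x0,y0=cx-40,cy-35
    f=cv2.resize(f[y0:y0+75,x0:x0+100],None,fx=4,fy=4,interpolation=cv2.INTER_CUBIC)
    for z,r,col in((.144,.018,(0,0,255)),(.149,.018,(255,0,255))):
        q=(np.array([proj(c,(.4803+r*np.cos(t),-.040+r*np.sin(t),z),pp) for t in th])-[x0,y0])*4
        g=f if c=="side" else f
        cv2.polylines(g,[q.astype(int)],True,col,1)
    cv2.imwrite(f"pics/z_{c}.png",f)
cv2.imwrite("pics/z16.png",np.hstack([cv2.imread("pics/z_w.png"),cv2.imread("pics/z_side.png")]))
```

```text
(no output)
```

View pics/z16.png

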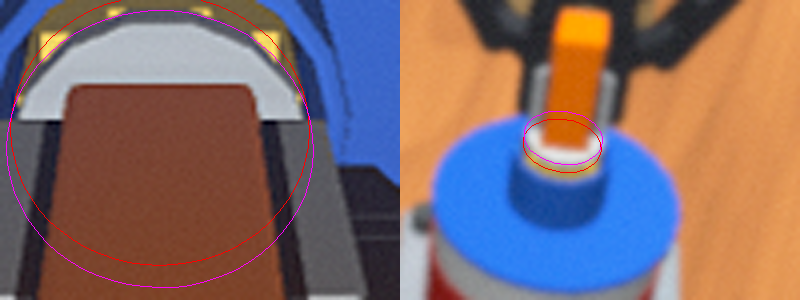

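Run:
```python
import cv2,numpy as np
a=[cv2.imread(f"pics/{n}.png",0).astype(np.float32) for n in("w11","w12","w13","w14","w15")]
for i in range(5):
    # bright/dark edge of handle top around row 350-440
    col=a[i][250:445,305:335].mean(1); d=np.diff(col); print(np.argsort(-abs(d))[:6]+250)
for i in range(1,5): print(cv2.phaseCorrelate(a[0][300:430,285:355].copy(),a[i][300:430,285:355].copy()))
```

```text
[278 263 421 422 420 264]
[278 263 421 422 420 264]
[278 421 263 420 422 264]
[278 263 421 420 422 261]
[278 263 421 420 422 264]
((0.004003500632748569, 0.5205074881688887), 0.9733110109965006)
((0.03570382263266225, 0.5174146011523817), 0.9723569934750781)
((0.0643893579123187, 0.4840441309685559), 0.9562759438659919)
((0.1362642634070781, 0.5032673731521555), 0.9572216838475608)
```

Run:
```python
from h import *
o=ctrl.get_obs();print(o["wrist_force"],o["dq"].round(3)); print(ticket.hand_in())
```

```text
[-6.25823853  1.06125562  9.95367096] [ 0.001 -0.001 -0.001 -0.001 -0.001 -0.001]
the job is handed in; nothing more can be done
None
```

I set the cover on the tin, let go of it, then meshed the key in the socket and pressed it home. The job was handed in at about 21 s, with no verdict reported.

**Cover:** It looked fully down and level in the images, about 1 to 2 mm off the tin's axis by my measurements. As I lowered it there was a sideways push of about 8 N on the wrist. I shifted it about 1.5 mm before opening the fingers.

**Key:** I turned it to match the socket's slots at about 11°, and it slid in with no contact force. It stopped at TCP height 0.1845 m, which matches the 0.1846 m expected for the shoulder on the socket. Wrist images show the key did not slip in the grip.

**Final state:** The fingers still grip the handle, and the arm is at rest. The wrist reads about 10 N upward, so the key should be pressing on the cover with roughly 12 N including its weight. About 6 N sideways remains along −x.

**Less certain checks:** The side camera is too coarse to confirm the last millimetres of seating, so that rests on the height, force and wrist images. The different position estimates for the cover and socket disagreed by 1 to 2 mm. I made no final measurement of the orange box, tape roll or jar, but the arm went near none of them.

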